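# Index the sample carousel to its next locked station

### The arm

A 6-joint arm with a two-finger parallel gripper is mounted at the origin on a cart in front of the work surface, level with it; the furniture and walls round the work are solid. World frame = base frame: x ahead of the robot, y to its left, z up, the work surface at z = 0. Lengths are in m, angles in rad, forces in N, time in s.
With the tool pointing down it reaches from about 0.35 to 0.875 m from the base axis. Payload 4.2 kg.
Tool frame: the origin (TCP) lies between the finger pads; the fingertips stand 22 mm ahead of it and the grasp point (between the pads) lies 3 mm ahead of it (env.nose_length is the distance from the TCP to the fingertips, in m); z points along the fingers, y is the line along which they close (so a half turn about z gives the same grasp; the last joint's range is limited). The gripper opens to 85 mm and grips with 20 to 120 N. Pads are 22 mm wide; open, the fingers measure 114 mm over their backs; the gripper's body (76 mm by 85 mm) begins 54 mm behind the grasp point. The pads swing forward as they close: fully open they stand 13 mm farther back than shut.
Start: joints at [-0.904, 0.385, 0.008, 0, -1.194, -0.259], TCP at [0.248, -0.574, 0.253] pointing down, gripper open.
Joint ranges: [-3.14, 3.14], [-1.21, 2.06], [-1.07, 1.41], [-3.16, 2.05], [-2.99, -0.16], [-3.1, 3.1]. Speed limits (rad/s): [2.79, 2.79, 3.14, 3.14, 3.14, 3.14].

### API

Orientations are given as [roll, pitch, yaw] about the fixed x, y, z axes, in that order (R = Rz(yaw) Ry(pitch) Rx(roll)).
In Python, from plant import env gives the robot as it stands. The module is installed in compiled form; this text tells all that it offers.
- The arm moves only by the shell command python3 -m inch 'ROWS' [FORCE]. ROWS is JSON, one flat list of numbers, 7 for each row, row after row: the turn, a rotation vector about the tool's x, y, z in rad, then the shift along the tool's x, y, z in cm, then the finger opening in cm, from 0 to 8.54. In form: [rx, ry, rz, x, y, z, hand, rx, ry, rz, x, y, z, hand, ...]. A call has exactly 10 rows; each row is the pose to reach, as a shift and turn from the pose commanded when the call began, along the tool's axes at that moment; what a row does not reach only later rows make up. A row lasts 1/12 s, in which the tool goes at most 41.7 mm and 7.16 degrees, less where a joint would pass 70% of its speed; a pose out of reach is approached as far as the arm can. A call with a gripper value outside its range is refused whole. The fingers move at their own pace and stop on an object; FORCE is the grip in N (left out, the last holds). Time passes only in rows, so rows that repeat a pose let the fingers close, or fill a call up. It gives the time, the measured TCP pose, the force, the opening and the grip force at its end, in the units of the state.
- env.sense(): the state, without advancing time (a new reading comes with each control period).
- env.grab_frame(name): name is "scene" or "top" or "wrist"; returns (picture, depth): 420x560x3 uint8, red, green, blue; 420x560 float32, m along the optical axis (not along the pixel's ray), 0 where there is no reading.
- env.camera_info(name): a dict with "mtx" (3x3 intrinsics, pixels), "D" ([k1, k2, p1, p2, k3] as OpenCV has them; the pictures are not rectified), "world_to_cam" (4x4, takes a point from world to camera coordinates); the wrist camera has in their place "hand_eye" (4x4, takes a point from camera to tool coordinates, whose origin is the TCP and whose axes are the flange's). Camera axes: x right, y up, looking along -z (the intrinsics and any distortion apply to the point x, -y, -z); pixel columns grow to the right and rows downward; lengths in m; the calibration is good to about 2 mm. A picture is of the moment at which its call begins: read the wrist's pose just before it. camera_info takes no time and is no camera call.
- env.finish_job(): hands the job in; it is judged then, once.
The state is a dict: "clock": time; "joints": joint angles; "dq": joint speeds; "effort": joint torques, N m; "tcp_pos": TCP position; "orientation": TCP orientation; "contact_force": force on the tool from outside, world axes, zero at the start; "wrist_torque": the same for the moment, N m; "finger_gap": finger opening in m; "finger_force": force on a finger pad.
Only numpy, scipy, OpenCV 4.12 (cv2) and the standard library are available. Lean on these libraries where they do the work, as an engineer would, in place of code of your own. Each camera call takes 0.05 s, during which the arm holds its last target. There are 200 camera calls.

### The job

The sample carousel is locked by a spring-loaded index pin with a red T-bar on top. Lift and turn the T-bar to park the pin, push the platter round anticlockwise (seen from above; the upright steel posts are for this) to its next station, the notch in the brass plate, and have the pin down in that notch with the T-bar back in its slot, so that the platter is locked again. The brass plate is set by hand, so feel for the notch; never push hard against the locked pin, and leave everything else on the bench alone.

Things in the scene. Friction and masses are not known exactly. Their poses are not given: they have to be found in the camera images.
- carousel: Grey fixed base disc, 216 mm; origin on the bench under the platter's axis, z up. At its -x side an aluminium bracket (top 74 mm above the bench) reaches over the rim of the platter (200 mm across, rim top 34 mm above the bench); on it a dark slotted collar (20x24 mm, top 91 mm above the bench) guides the index pin, which stands 88 mm from the axis, along the base's -x axis.
- platter (a joint): Turn of the platter about the vertical axis through the carousel's origin, rad; 0 at the start, positive anticlockwise from above. Light drag (about 0.12 N m); it stays where it is left. The next notch comes under the pin somewhere between 0.85 and 1.25 (brass plate, set by hand); the pin has about 0.014 rad of play either side in it. Notches elsewhere do not lie between.
- post_a (a point): One of three upright steel push posts on the platter, 10 mm in diameter, 45 mm from the platter's axis; the post ends 126 mm above the bench. This point is on its centre line, 108 mm above the bench (18 mm below its end). With the platter at 0 it stands 85 degrees anticlockwise from the base's +x axis.
- post_b (a point): The second push post, the same, 205 degrees anticlockwise from the base's +x axis with the platter at 0.
- post_c (a point): The third push post, the same, 325 degrees anticlockwise from the base's +x axis with the platter at 0. Five capped vials, 27 mm wide, tops 83 mm above the bench, are fixed on the platter 58 mm from its axis.
- t_bar_grip (a point): Centre of the red T-bar on top of the index pin: a bar 42 mm long (its own y axis), 12 mm thick (x), 20 mm high (z); 110 mm above the bench when the pin is fully down. Within 40 mm of it nothing stands higher than 91 mm.
- pin_lift (a joint): Height of the index pin, m: 0 fully down in a notch, 0.007 when its round end rides on the rim between notches, 0.011 parked on the collar, 0.016 at its top stop. A spring presses it down with 3 to 5 N.
- t_bar (a joint): Turn of the T-bar, rad, positive anticlockwise from above, -0.1 to 1.35. At 0 it is square to the line from platter axis to pin and its cross pin sits in the collar's slot (0.1 rad play). It turns only when lifted over 0.011 m; turned beyond 0.6 and let go it rests parked on the collar. Turned back to 0 the cross pin falls into the slot and the index pin presses on the rim, or drops into a notch.
- index_pin: The steel index pin itself, 8 mm in diameter with a round end, carried by the T-bar; its origin is on its axis at bench height when it is down.
- amber: Amber bottle with a red cap, 115 mm high, a bystander; origin under its centre.
- flask: Conical glass flask, 105 mm high, a bystander; origin under its centre.
- film: Blue carton, 50x130x50 mm, a bystander; origin under its centre.
- tape: Yellow tape roll, 84 mm, lying flat, a bystander; origin under its centre.
- beaker: Glass beaker, 69 mm high, a bystander; origin under its centre.
- marker: White marker with a red cap, 138 mm long, lying on the bench, a bystander; origin under its centre.

How it is judged:
By the outcome, as a careful person would: the job done as asked, in the order asked, and still so for the second after the job is handed in, with the robot touching nothing.
It also fails if it takes over 67 s, if anything falls off the work surface, if the arm or the gripper's body presses on something with over 40 N, if the wrist force passes 120 N, or if a joint passes its speed limit or range.

## Working session

There is one attempt and no reset: what is moved stays moved. The work goes in short steps, Python scripts to look and compute and a shell command to move; the robot and the scene stay as the last step left them, time stands still between calls to the robot, and variables do not carry over. Pictures are saved under pics/ and viewed, at most 10 in all, crops included, and the job is handed in when it is done.

```bash
mkdir -p pics; cat > h.py <<'E'
import numpy as np, cv2
from plant import env
from scipy.spatial.transform import Rotation as R
def ray(name,uv,T=None):
    c=env.camera_info(name); uv=np.array(uv,float).reshape(-1,1,2)
    p=cv2.undistortPoints(uv,np.array(c["mtx"],float),np.array(c["D"],float)).reshape(-1,2)
    d=np.c_[p[:,0],-p[:,1],-np.ones(len(p))]
    if name=="wrist": M=T@np.array(c["hand_eye"])
    else: M=np.linalg.inv(np.array(c["world_to_cam"]))
    return M[:3,3], d@M[:3,:3].T
def onz(name,uv,z,T=None):
    o,d=ray(name,uv,T); return o+d*((z-o[2])/d[:,2])[:,None]
def tool():
    s=env.sense(); T=np.eye(4); T[:3,:3]=R.from_euler('xyz',s["orientation"]).as_matrix(); T[:3,3]=s["tcp_pos"]; return T
def shot(name,fn):
    T=tool(); im,d=env.grab_frame(name); cv2.imwrite('pics/'+fn+'.png',im[:,:,::-1]); np.savez('pics/'+fn+'.npz',im=im,d=d,T=T); return im,d,T
def pix(name,P):
    c=env.camera_info(name); W=np.array(c["world_to_cam"]); q=np.atleast_2d(P)@W[:3,:3].T+W[:3,3]
    q=q*[1,-1,-1]; return cv2.projectPoints(q,np.zeros(3),np.zeros(3),np.array(c["mtx"],float),np.array(c["D"],float))[0].reshape(-1,2)
E
python3 - <<'E'
from h import *
s=env.sense();print(s)
shot("top","top0");shot("scene","sc0")
a=cv2.imread('pics/top0.png');b=cv2.imread('pics/sc0.png')
for n in("top","scene"):print(np.linalg.inv(np.array(env.camera_info(n)["world_to_cam"])).round(3).tolist())
print(env.camera_info("wrist"))
E
```

```text
{'clock': 0.0, 'joints': array([-9.04398989e-01,  3.85587606e-01,  6.59016402e-03, -4.83557406e-04,
       -1.19402166e+00, -2.58620237e-01]), 'dq': array([ 4.08495089e-04, -8.82527532e-04, -2.59659517e-04,  8.90176981e-05,
        8.53821110e-04, -2.64931897e-03]), 'effort': array([ 9.89350929e-05, -3.92294669e+01,  1.88401634e+01,  4.18608695e+00,
       -4.65695135e-03, -9.37217322e-06]), 'tcp_pos': array([ 0.24766006, -0.57323544,  0.25219114]), 'orientation': array([ 3.13932887e+00, -1.34175766e-04, -2.73399381e+00]), 'contact_force': array([0.59246771, 0.22520429, 0.16883476]), 'wrist_torque': array([ 0.04101407, -0.0274186 , -0.0700484 ]), 'finger_force': 0.0, 'finger_gap': 0.08543040837968494}
[[0.026, 0.998, -0.063, 0.458], [-1.0, 0.027, 0.01, 0.074], [0.012, 0.062, 0.998, 1.375], [0.0, 0.0, 0.0, 1.0]]
[[0.615, 0.492, -0.616, -0.379], [-0.788, 0.369, -0.493, -0.679], [-0.015, 0.789, 0.614, 1.045], [0.0, 0.0, 0.0, 1.0]]
{'mtx': array([[324.45259253,   0.        , 279.83091799],
       [  0.        , 324.45259253, 208.56764396],
       [  0.        ,   0.        ,   1.        ]]), 'D': array([-0.07078645,  0.        ,  0.        ,  0.        ,  0.        ]), 'hand_eye': array([[ 2.81144841e-04,  9.63460836e-01,  2.67849095e-01,
         6.76747694e-02],
       [ 9.99999955e-01, -2.41750838e-04, -1.80054237e-04,
         1.76101370e-03],
       [-1.08722463e-04,  2.67849134e-01, -9.63460861e-01,
        -1.18529252e-01],
       [ 0.00000000e+00,  0.00000000e+00,  0.00000000e+00,
         1.00000000e+00]])}
```

View pics/top0.png

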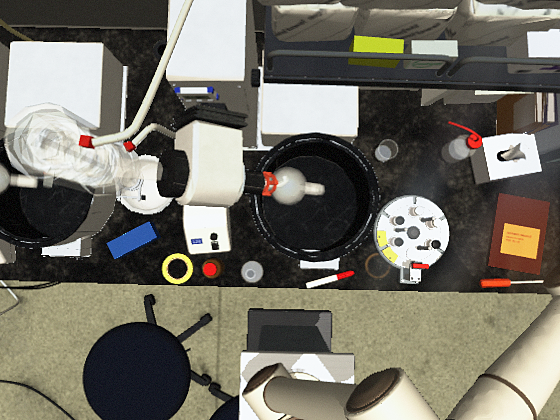

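View pics/sc0.png

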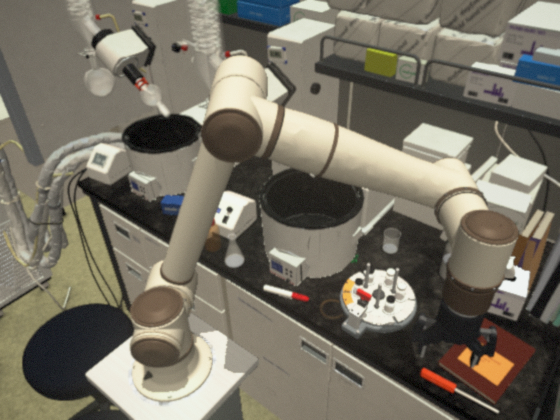

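The top view shows the carousel centred near (412,231), with the red T-bar at (416,266). In the scene view it is near (380,298), T-bar at (363,294). I'll enlarge both.

```bash
python3 - <<'E'
from h import *
a=cv2.imread('pics/top0.png')[180:300,360:465];b=cv2.imread('pics/sc0.png')[250:345,325:430]
a=cv2.resize(a,(420,480),interpolation=cv2.INTER_CUBIC);b=cv2.resize(b,(380,480*95*4//480),interpolation=cv2.INTER_CUBIC)
b=cv2.copyMakeBorder(b,0,100,0,0,cv2.BORDER_CONSTANT)
cv2.imwrite('pics/c0.png',np.hstack([a,b]))
for n,f,box in(("top","top0",(180,300,360,465)),("scene","sc0",(250,345,325,430))):
    im=np.load(f'pics/{f}.npz')['im'].astype(int)
    m=(im[...,0]>140)&(im[...,1]<80)&(im[...,2]<80)
    k=np.zeros_like(m);k[box[0]:box[1],box[2]:box[3]]=1;m&=k
    v,u=np.nonzero(m);c=[u.mean(),v.mean()];print(n,len(u),c,u.min(),u.max(),v.min(),v.max());print(onz(n,c,.115))
    if n=="top":
        cov=np.cov(np.c_[u,v].T);w,V=np.linalg.eigh(cov);print(np.sqrt(w),V[:,1])
    o,d=ray(n,c); globals()[n]=(o,d[0]/np.linalg.norm(d[0]))
(o1,d1),(o2,d2)=top,scene
t=np.linalg.lstsq(np.c_[d1,-d2],o2-o1,rcond=None)[0];print(o1+t[0]*d1,o2+t[1]*d2)
print(onz("top",[[412,231]],.034))
E
```

```text
top 68 [np.float64(420.61764705882354), np.float64(265.63235294117646)] 413 428 263 268
[[ 0.40438742 -0.30766368  0.115     ]]
[1.23983813 4.70768717] [-0.99825574 -0.0590379 ]
scene 50 [np.float64(363.6), np.float64(294.04)] 357 370 290 299
[[ 0.40247244 -0.3090308   0.115     ]]
[ 0.40429916 -0.30828867  0.11293507] [ 0.40422844 -0.30819952  0.11291111]
[[ 0.49594206 -0.30722293  0.034     ]]
```

View pics/c0.png

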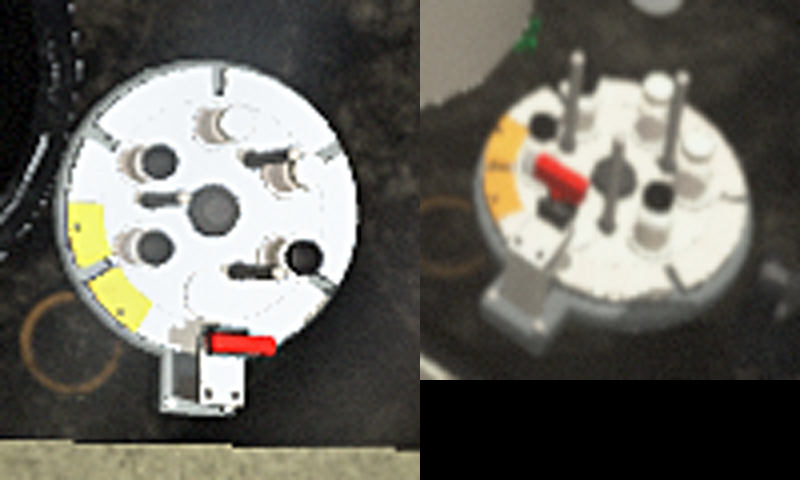

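```bash
python3 - <<'E'
from h import *
z=np.load('pics/top0.npz');d=z['d']
for uv in [(375,200),(372,225),(372,180),(340,255),(386,150),(395,140),(411,232),(430,265),(460,260)]:
    o,r=ray("top",uv);r=r[0]; W=np.array(env.camera_info("top")["world_to_cam"])
    dz=d[uv[1],uv[0]]; print(uv,(o+r*dz).round(3))
E
python3 -m inch '[0,0,-0.11,-2.9,1.6,-0.2,8.5, 0,0,-0.23,-5.8,3.2,-0.4,8.5, 0,0,-0.35,-8.7,4.8,-0.6,8.5, 0,0,-0.47,-11.6,6.4,-0.8,8.5, 0,0,-0.59,-14.5,8.0,-1,8.5, 0,0,-0.71,-17.4,9.7,-1.2,8.5, 0,0,-0.83,-20.3,11.3,-1.4,8.5, 0,0,-0.95,-23.2,12.9,-1.6,8.5, 0,0,-1.06,-26.1,14.5,-1.8,8.5, 0,0,-1.163,-29,16.15,-1.8,8.5]' 20
python3 -m inch '[0,0,0,0,0,0,4,0,0,0,0,0,0,4,0,0,0,0,0,0,4,0,0,0,0,0,0,4,0,0,0,0,0,0,4,0,0,0,0,0,0,4,0,0,0,0,0,0,4,0,0,0,0,0,0,4,0,0,0,0,0,0,4,0,0,0,0,0,0,4]'
python3 -c "
from h import *
im,d,T=shot('wrist','w1');print(T)"
```

```text
(375, 200) [ 0.563 -0.166  0.215]
(372, 225) [ 0.503 -0.159  0.215]
(372, 180) [ 0.611 -0.157  0.217]
(340, 255) [ 0.429 -0.083  0.221]
(386, 150) [ 0.727 -0.239  0.002]
(395, 140) [ 0.757 -0.266 -0.   ]
(411, 232) [ 0.493 -0.301  0.047]
(430, 265) [ 0.403 -0.364  0.015]
(460, 260) [ 0.418 -0.456 -0.001]
clock: 0.93
tcp_pos: [0.4508, -0.309, 0.2714]
orientation: [-3.141, -0.0, -1.565]
contact_force: [-0.0, -0.5, 0.1]
finger_gap: 0.0847
finger_force: 0.0
clock: 1.77
tcp_pos: [0.4499, -0.3106, 0.2713]
orientation: [-3.142, -0.0, -1.571]
contact_force: [0.2, 1.0, -0.4]
finger_gap: 0.0401
finger_force: 0.0
[[-4.17870271e-04 -9.99999911e-01  5.93634437e-05  4.49948969e-01]
 [-9.99999913e-01  4.17869636e-04 -1.07019177e-05 -3.10621898e-01]
 [ 1.06771105e-05 -5.93679106e-05 -9.99999998e-01  2.71334409e-01]
 [ 0.00000000e+00  0.00000000e+00  0.00000000e+00  1.00000000e+00]]
```

View pics/w1.png

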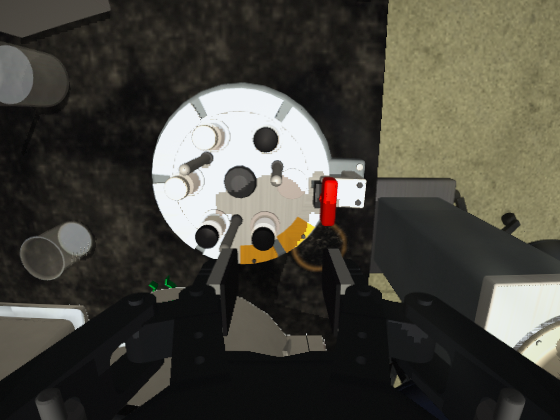

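The wrist view shows the platter centred at about (240,175). The T-bar is at (329,202), the brass plate runs (245–310, 225–260) with a notch near (282,248), and the fingers are at the bottom.

```bash
python3 - <<'E'
from h import *
z=np.load('pics/w1.npz');im=z['im'];d=z['d'];T=z['T'];i=im.astype(int)
m=(i[...,0]>140)&(i[...,1]<80)&(i[...,2]<80);m[:,:300]=0;m[:,350:]=0
v,u=np.nonzero(m);print(u.min(),u.max(),v.min(),v.max(),len(u))
# depth points -> world
D=lambda uv:(lambda o,r:o+r[0]*d[uv[1],uv[0]])(*ray('wrist',uv,T))
vv,uu=np.mgrid[60:290,140:400];uv=np.c_[uu.ravel(),vv.ravel()]
o,r=ray('wrist',uv,T);P=o+r*d[vv.ravel(),uu.ravel()][:,None]
red=m[60:290,140:400].ravel();q=P[red];q=q[(q[:,2]>.112)];print('bar top',np.median(q[:,2]),(q.min(0)+q.max(0))/2,q.mean(0),len(q))
rect=cv2.minAreaRect((q[:,:2]*1000).astype(np.float32));print(rect)
# rim: points z .030-.038
s=(abs(P[:,2]-.034)<.004);p=P[s][:,:2];h=cv2.convexHull(p.astype(np.float32)).reshape(-1,2)
A=np.c_[2*h,np.ones(len(h))];x=np.linalg.lstsq(A,(h**2).sum(1),rcond=None)[0];print('rim',x[:2],np.sqrt(x[2]+x[0]**2+x[1]**2))
# posts: points z .10-.13 not red
s=(P[:,2]>.095)&(P[:,2]<.135)&~red;mm=s.reshape(vv.shape).astype(np.uint8)
n,l,st,c=cv2.connectedComponentsWithStats(mm)
for k in range(1,n):
    if st[k,4]>8:
        g=P[(l==k).ravel()];print(st[k,4],c[k]+[140,60],g.mean(0).round(4),g[:,2].max().round(3), g[g[:,2]>.123].mean(0).round(4))
cv2.imwrite('pics/w1c.png',cv2.resize(im[120:270,220:370,::-1],(600,600),interpolation=cv2.INTER_CUBIC))
E
```

```text
319 337 180 225 567
bar top 0.11760969360892154 [ 0.42465048 -0.33112105  0.25179329] [ 0.40660326 -0.3073416   0.11852161] 561
((418.3280029296875, -334.9149169921875), (24.518245697021484, 101.07553100585938), 22.877201080322266)
rim [ 0.49193507 -0.30888569] 0.10091322508438702
202 [187.64851485 167.04950495] [ 0.5279 -0.3373  0.1155] 0.125 [ 0.5296 -0.3367  0.1236]
150 [275.80666667 178.38      ] [ 0.4528 -0.3278  0.1181] 0.125 [ 0.4529 -0.3267  0.1237]
182 [322.86813187 197.02197802] [ 0.4111 -0.3094  0.1097] 0.118 [nan nan nan]
144 [225.84722222 242.41666667] [ 0.4989 -0.2673  0.1119] 0.124 [ 0.4998 -0.2663  0.1234]<stdin>:19: RuntimeWarning: Mean of empty slice.
  ret = um.true_divide(
```

View pics/w1c.png

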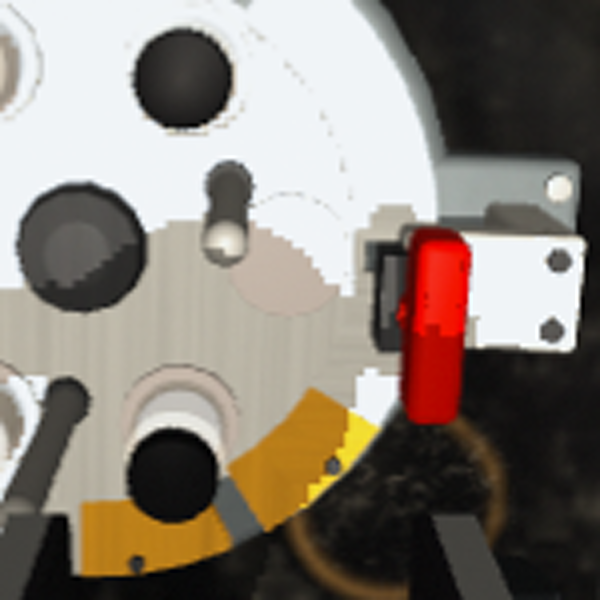

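```bash
python3 - <<'E'
from h import *
T=np.load('pics/w1.npz')['T'];c=np.array([.493,-.3094])
p=onz('wrist',[[275.5,240],[280,247.5],[283.75,253.75]],.034,T)[:,:2]-c
a=np.arctan2(p[:,1],p[:,0]);print(p,np.hypot(*p.T),np.pi-.04-a)
E
python3 -m inch '[0,0,0,0,0.9,2,3,0,0,0.01,-0.1,1.8,4.5,3,0,0,0.02,-0.2,2.7,7,3,0,0,0.03,-0.3,3.6,9.5,3,0,0,0.04,-0.36,4.49,12,3,0,0,0.04,-0.36,4.49,13,3,0,0,0.04,-0.36,4.49,14,3,0,0,0.04,-0.36,4.49,15,3,0,0,0.04,-0.36,4.49,15.5,3,0,0,0.04,-0.36,4.49,15.5,3]' 25
python3 -m inch '[0,0,0,0,0,0,2,0,0,0,0,0,0,1.6,0,0,0,0,0,0,1.4,0,0,0,0,0,0,1,0,0,0,0,0,0,1,0,0,0,0,0,0,1,0,0,0,0,0,0,1,0,0,0,0,0,0,1,0,0,0,0,0,0,1,0,0,0,0,0,0,1]' 25
```

```text
[[-0.03854764  0.06978743]
 [-0.04381596  0.07923236]
 [-0.04826333  0.08720941]] [0.07972582 0.09054063 0.09967362] [1.02614468 1.02564826 1.02533205]
clock: 2.65
tcp_pos: [0.4055, -0.3069, 0.1157]
orientation: [3.141, 0.0, -1.611]
contact_force: [0.4, -1.0, 0.2]
finger_gap: 0.03
finger_force: 0.0
clock: 3.48
tcp_pos: [0.4064, -0.3072, 0.1171]
orientation: [-3.139, -0.001, -1.61]
contact_force: [3.7, 1.8, 6.0]
finger_gap: 0.0114
finger_force: 28.4
```

```bash
python3 -m inch '[0,0,0,0,0,-0.2,1,0,0,0,0,0,-0.4,1,0,0,0,0,0,-0.6,1,0,0,0,0,0,-0.8,1,0,0,0,0,0,-1,1,0,0,0,0,0,-1.2,1,0,0,0,0,0,-1.4,1,0,0,0,0,0,-1.5,1,0,0,0,0,0,-1.5,1,0,0,0,0,0,-1.5,1]' 35
```

```text
clock: 4.32
tcp_pos: [0.4063, -0.3071, 0.1304]
orientation: [-3.139, -0.0, -1.611]
contact_force: [7.0, -1.7, -5.9]
finger_gap: 0.0116
finger_force: 34.2
```

```bash
python3 -m inch '[0,0,0,0,-0.05,0,1,0,0,-0.1,0,-0.08,0,1,0,0,-0.22,0,-0.08,0,1,0,0,-0.34,0,-0.08,0,1,0,0,-0.46,0,-0.08,0,1,0,0,-0.58,0,-0.08,0,1,0,0,-0.7,0,-0.08,0,1,0,0,-0.82,0,-0.08,0,1,0,0,-0.94,0,-0.08,0,1,0,0,-1.0,0,-0.08,0,1]' 35
python3 -c "
from h import *
print(env.sense()['wrist_torque'])"
```

```text
clock: 5.15
tcp_pos: [0.4063, -0.3071, 0.1301]
orientation: [-3.141, -0.001, -0.606]
contact_force: [5.2, -2.6, -6.0]
finger_gap: 0.0115
finger_force: 34.3
[-0.7218035  -1.7386611  -0.00663514]
```

```bash
python3 -m inch '[0,0,0,0,0,0.1,1,0,0,0,0,0,0.2,1,0,0,0,0,0,0.3,1,0,0,0,0,0,0.3,1,0,0,0,0,0,0.3,2,0,0,0,0,0,0.3,3,0,0,0,0,0,0.3,3,0,0,0,0,0,0.3,3,0,0,0,0,0,0.3,3,0,0,0,0,0,0.3,3]' 35
python3 -m inch '[0,0,0.05,0,0,-1,3,0,0,0.1,0,0,-3,3,0,0,0.2,0,0,-6,3,0,0,0.3,0,0,-9,3,0,0,0.4,0,0,-11,3,0,0,0.5,0,0,-12,3,0,0,0.6,0,0,-12,3,0,0,0.6,0,0,-12,3,0,0,0.6,0,0,-12,3,0,0,0.6,0,0,-12,3]' 25
python3 - <<'E'
from h import *
im,d,T=shot('wrist','w2');print(T.round(4))
i=im.astype(int)
m=(i[...,0]>140)&(i[...,1]<80)&(i[...,2]<80)
v,u=np.nonzero(m);o,r=ray('wrist',np.c_[u,v],T);P=o+r*d[v,u][:,None];P=P[(P[:,2]>.1)&(np.hypot(P[:,0]-.405,P[:,1]+.307)<.04)]
top=P[P[:,2]>P[:,2].max()-.005];print(len(P),P[:,2].max(),np.percentile(top[:,2],50),top.mean(0),cv2.minAreaRect((top[:,:2]*1000).astype(np.float32)))
E
```

```text
clock: 5.98
tcp_pos: [0.4055, -0.3068, 0.1282]
orientation: [3.141, 0.001, -0.611]
contact_force: [-0.4, 0.5, 0.6]
finger_gap: 0.03
finger_force: 0.0
clock: 6.82
tcp_pos: [0.4055, -0.3067, 0.2477]
orientation: [3.141, 0.001, -1.209]
contact_force: [-0.3, 0.1, -0.1]
finger_gap: 0.03
finger_force: 0.0
[[ 3.542e-01 -9.352e-01 -1.400e-03  4.055e-01]
 [-9.352e-01 -3.542e-01  7.000e-04 -3.067e-01]
 [-1.100e-03  1.100e-03 -1.000e+00  2.477e-01]
 [ 0.000e+00  0.000e+00  0.000e+00  1.000e+00]]
685 0.1305124621194521 0.12837543947825097 [ 0.40681678 -0.30613647  0.12838353] ((406.5290832519531, -305.4061279296875), (10.87254810333252, 40.26334762573242), 54.84450149536133)
```

View pics/w2.png

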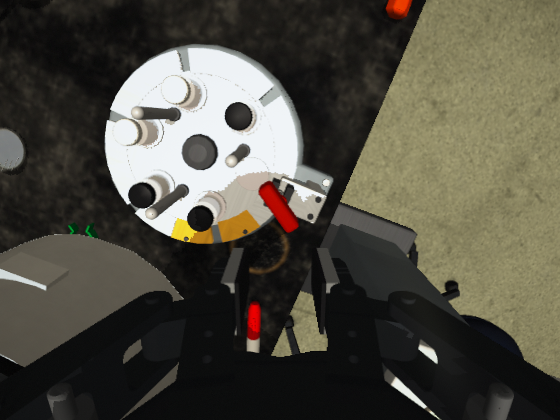

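```bash
python3 -m inch '[0,0,-0.12,0.7,-1.0,0,3,0,0,-0.24,1.4,-2.1,0,3,0,0,-0.36,2.2,-3.2,0,3,0,0,-0.48,2.9,-4.2,0,3,0,0,-0.6,3.6,-5.2,0,3,0,0,-0.72,4.3,-6.3,0,3,0,0,-0.84,5,-7.3,0,3,0,0,-0.96,5.8,-8.4,0,3,0,0,-1.08,6.5,-9.4,0,3,0,0,-1.2,7.2,-10.5,0,3]' 25
python3 -m inch '[0,0,0,0,0,2,3,0,0,0,0,0,4,3,0,0,0,0,0,6,3,0,0,0,0,0,8,3,0,0,0,0,0,9.5,3,0,0,0,0,0,11,3,0,0,0,0,0,12,3,0,0,0,0,0,12.8,3,0,0,0,0,0,13.4,3,0,0,0,0,0,13.4,3]' 25
```

```text
clock: 7.7
tcp_pos: [0.5299, -0.3374, 0.2473]
orientation: [-3.141, 0.002, -0.004]
contact_force: [0.6, -0.2, -0.5]
finger_gap: 0.0298
finger_force: 0.0
clock: 8.53
tcp_pos: [0.529, -0.337, 0.113]
orientation: [-3.141, 0.002, -0.011]
contact_force: [0.4, 0.3, -0.2]
finger_gap: 0.0301
finger_force: 0.0
```

```bash
python3 -m inch '[0,0,0,0,0,0,2,0,0,0,0,0,0,1.4,0,0,0,0,0,0,1.4,0,0,0,0,0,0,1.4,0,0,0,0,0,0,1.4,0,0,0,0,0,0,1.4,0,0,0,0.12,-0.16,0,1.4,0,0,0,0.23,-0.33,0,1.4,0,0,0,0.33,-0.5,0,1.4,0,0,0,0.43,-0.68,0,1.4]' 25
```

```text
clock: 9.37
tcp_pos: [0.5343, -0.3311, 0.1145]
orientation: [3.14, -0.001, -0.011]
contact_force: [-0.1, -4.6, -1.5]
finger_gap: 0.014
finger_force: 2.2
```

```bash
python3 -m inch '[0,0,0,0.09,-0.19,0,1.4,0,0,0,0.17,-0.37,0,1.4,0,0,0,0.24,-0.56,0,1.4,0,0,0,0.3,-0.76,0,1.4,0,0,0,0.35,-0.95,0,1.4,0,0,0,0.4,-1.15,0,1.4,0,0,0,0.44,-1.35,0,1.4,0,0,0,0.47,-1.55,0,1.4,0,0,0,0.48,-1.75,0,1.4,0,0,0,0.49,-1.95,0,1.4]' 25
python3 -m inch '[0,0,0,0.01,-0.15,0,1.4,0,0,0,0,-0.3,0,1.4,0,0,0,0,-0.45,0,1.4,0,0,0,-0.02,-0.6,0,1.4,0,0,0,-0.04,-0.75,0,1.4,0,0,0,-0.06,-0.9,0,1.4,0,0,0,-0.09,-1.05,0,1.4,0,0,0,-0.12,-1.15,0,1.4,0,0,0,-0.12,-1.15,0,1.4,0,0,0,-0.12,-1.15,0,1.4]' 25
python3 - <<'E'
from h import *
im,d,T=shot('wrist','w3');print(T[:3,3])
E
```

```text
clock: 10.2
tcp_pos: [0.5413, -0.3114, 0.115]
orientation: [3.14, -0.005, -0.01]
contact_force: [3.4, -4.9, -0.9]
finger_gap: 0.0139
finger_force: 2.1
clock: 11.03
tcp_pos: [0.5371, -0.2991, 0.1139]
orientation: [-3.141, 0.002, -0.011]
contact_force: [-0.3, -1.1, 1.6]
finger_gap: 0.014
finger_force: 0.8
[ 0.53710848 -0.29906614  0.11393028]
```

View pics/w3.png

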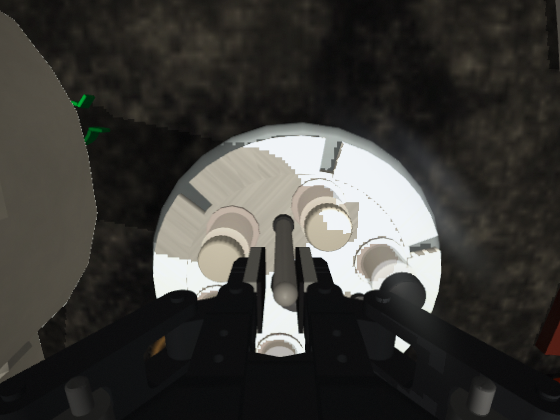

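```bash
python3 -m inch '[0,0,0,0,0.1,0,2.4,0,0,0,0,0.1,0,3,0,0,0,0,0.1,-1,3,0,0,0,0,0.1,-3,3,0,0,0,0,0.1,-6,3,0,0,0,0,0.1,-9,3,0,0,0.1,-2,0.2,-11,3,0,0,0.2,-5,0.4,-12,3,0,0,0.3,-8,0.6,-12,3,0,0,0.4,-11,0.8,-12,3]' 25
python3 -m inch '[0,0,0.1,-1.5,1,0,3,0,0,0.2,-1.9,1,0,3,0,0,0.2,-1.9,1,0,3,0,0,0.2,-1.9,1,0,3,0,0,0.2,-1.9,1,0,3,0,0,0.2,-1.9,1,0,3,0,0,0.2,-1.9,1,0,3,0,0,0.2,-1.9,1,0,3,0,0,0.2,-1.9,1,0,3,0,0,0.2,-1.9,1,0,3]' 25
python3 - <<'E'
from h import *
im,d,T=shot('wrist','w4');print(T.round(4))
cv2.imwrite('pics/t4.png',im[:,:,::-1])
E
```

```text
clock: 11.92
tcp_pos: [0.4268, -0.3061, 0.2357]
orientation: [-3.141, -0.001, -0.415]
contact_force: [0.3, 0.6, -0.3]
finger_gap: 0.0297
finger_force: 0.0
clock: 12.75
tcp_pos: [0.4067, -0.3079, 0.2341]
orientation: [3.141, 0.0, -0.61]
contact_force: [-0.0, -0.5, -0.4]
finger_gap: 0.0298
finger_force: 0.0
[[ 8.194e-01 -5.732e-01 -4.000e-04  4.067e-01]
 [-5.732e-01 -8.194e-01  2.000e-04 -3.079e-01]
 [-4.000e-04  1.000e-04 -1.000e+00  2.341e-01]
 [ 0.000e+00  0.000e+00  0.000e+00  1.000e+00]]
```

View pics/w4.png

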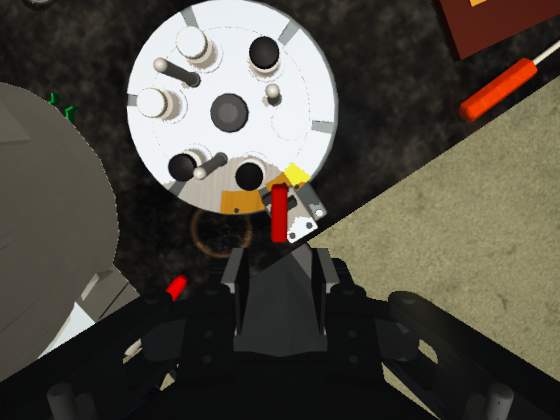

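The wrist view shows the platter turned, the T-bar still parked at (280,213), and the posts' tops at (160,65), (273,90) and (200,173). The brass notch sits just left of the bracket at about (268,195).

```bash
python3 - <<'E'
from h import *
z=np.load('pics/w4.npz');im=z['im'];d=z['d'];T=z['T'];i=im.astype(int)
vv,uu=np.mgrid[0:225,110:345];uv=np.c_[uu.ravel(),vv.ravel()]
o,r=ray('wrist',uv,T);P=o+r*d[vv.ravel(),uu.ravel()][:,None]
s=(P[:,2]>.121)&(P[:,2]<.130)&(P[:,0]>.43);n,l,st,c=cv2.connectedComponentsWithStats(s.reshape(vv.shape).astype(np.uint8))
t=np.array([P[(l==k).ravel()].mean(0) for k in range(1,n) if st[k,4]>8]);print(t.round(4));cc=t.mean(0)[:2];print(cc)
a=np.degrees(np.arctan2(*(t[:,:2]-cc)[:,::-1].T))%360;print(a, np.hypot(*(t[:,:2]-cc).T))
# same on w1
for f in ['w1']:
    print('w1 angles', [np.degrees(np.arctan2(y+.3099,x-.4941))%360 for x,y in [(.4998,-.2663),(.4529,-.3267),(.5296,-.3367)]])
E
```

```text
[[ 0.5376 -0.2998  0.1228]
 [ 0.4804 -0.3514  0.1226]
 [ 0.464  -0.2761  0.1227]]
[ 0.49398298 -0.30913058]
[ 12.02576945 252.14180814 132.30758634] [0.04462536 0.04442407 0.04460313]
w1 angles [np.float64(82.5517386771673), np.float64(202.18401334526996), np.float64(322.9497655141475)]
```

```bash
python3 -m inch '[0,0,0,0,0,2,3,0,0,0,0,0,5,3,0,0,0,0,0,8,3,0,0,0,0,0,9.5,3,0,0,0,0,0,10.3,3,0,0,0,0,0,10.5,3,0,0,0,0,0,10.5,2,0,0,0,0,0,10.5,1,0,0,0,0,0,10.5,1,0,0,0,0,0,10.5,1]' 35
python3 -m inch '[0,0,0,0,0,0,1,0,0,0,0,0,0,1,0,0,0,0,0,0,1,0,0,0,0,0,-0.1,1,0,0,0,0,0,-0.2,1,0,0,0,0,0,-0.3,1,0,0,0,0,0,-0.35,1,0,0,0,0,0,-0.35,1,0,0,0,0,0,-0.35,1,0,0,0,0,0,-0.35,1]' 35
```

```text
clock: 13.63
tcp_pos: [0.4075, -0.308, 0.1304]
orientation: [-3.14, -0.003, -0.611]
contact_force: [2.0, 1.9, 0.5]
finger_gap: 0.0111
finger_force: 35.6
clock: 14.47
tcp_pos: [0.4072, -0.308, 0.1321]
orientation: [-3.141, -0.001, -0.611]
contact_force: [4.8, 2.0, -5.0]
finger_gap: 0.0113
finger_force: 34.8
```

```bash
python3 -m inch '[0,0,0,-0.05,-0.08,-0.1,1,0,0,0.12,-0.05,-0.08,-0.1,1,0,0,0.24,-0.05,-0.08,-0.1,1,0,0,0.36,-0.05,-0.08,-0.1,1,0,0,0.48,-0.05,-0.08,-0.1,1,0,0,0.6,-0.05,-0.08,-0.1,1,0,0,0.72,-0.05,-0.08,-0.1,1,0,0,0.84,-0.05,-0.08,-0.1,1,0,0,0.94,-0.05,-0.08,-0.1,1,0,0,1.0,-0.05,-0.08,-0.1,1]' 35
python3 -m inch '[0,0,0,0,0,0,1,0,0,0,0,0,0.1,1,0,0,0,0,0,0.2,1,0,0,0,0,0,0.3,1,0,0,0,0,0,0.4,1,0,0,0,0,0,0.5,1,0,0,0,0,0,0.6,1,0,0,0,0,0,0.7,1,0,0,0,0,0,0.7,1,0,0,0,0,0,0.7,1]' 35
```

```text
clock: 15.3
tcp_pos: [0.4065, -0.308, 0.1333]
orientation: [3.142, -0.001, -1.615]
contact_force: [2.6, -4.0, -5.9]
finger_gap: 0.0113
finger_force: 34.8
clock: 16.13
tcp_pos: [0.4066, -0.3079, 0.1268]
orientation: [-3.142, -0.001, -1.609]
contact_force: [2.0, -4.2, -4.6]
finger_gap: 0.0113
finger_force: 35.0
```

```bash
python3 -m inch '[0,0,0,0,0,0,2,0,0,0,0,0,0,3,0,0,0,0,0,0,3,0,0,0,0,0,0,3,0,0,0,0,0,-2,3,0,0,-0.1,0,0,-5,3,0,0,-0.2,0,0,-8,3,0,0,-0.32,0,0,-10.5,3,0,0,-0.44,-0.2,-2,-10.8,3,0,0,-0.56,-0.4,-4,-10.8,3]' 35
python3 - <<'E'
from h import *
im,d,T=shot('wrist','w5');print(T.round(4))
i=im.astype(int)
m=(i[...,0]>140)&(i[...,1]<80)&(i[...,2]<80)
v,u=np.nonzero(m);o,r=ray('wrist',np.c_[u,v],T);P=o+r*d[v,u][:,None];P=P[(P[:,2]>.1)&(np.hypot(P[:,0]-.405,P[:,1]+.307)<.04)]
top=P[P[:,2]>P[:,2].max()-.005];print(len(P),P[:,2].max(),np.percentile(top[:,2],50),top.mean(0),cv2.minAreaRect((top[:,:2]*1000).astype(np.float32)))
x=np.array(T);R0=T[:3,:3];g=np.array([.538,-.2996,.2345]);print(R0.T@(g-T[:3,3])*100, env.sense()['orientation'])
E
```

```text
clock: 16.97
tcp_pos: [0.4473, -0.3049, 0.238]
orientation: [-3.138, -0.004, -1.045]
contact_force: [0.8, 0.1, 0.5]
finger_gap: 0.0299
finger_force: 0.0
[[ 0.5018 -0.865   0.0051  0.4473]
 [-0.865  -0.5018 -0.0019 -0.3049]
 [ 0.0041 -0.0034 -1.      0.238 ]
 [ 0.      0.      0.      1.    ]]
537 0.12630735153987271 0.1242903216963086 [ 0.40807329 -0.30874717  0.1241818 ] ((406.94036865234375, -305.68475341796875), (40.375953674316406, 10.912487983703613), 87.4728775024414)
[ 4.08898633 -8.11390179  0.39919068] [-3.13855699 -0.00434137 -1.03912608]
```

```bash
python3 -m inch '[0,0,-0.12,0.5,-1,0,3,0,0,-0.24,1,-2,0,3,0,0,-0.36,1.5,-3,0,3,0,0,-0.48,2,-4,0,3,0,0,-0.6,2.5,-5,0,3,0,0,-0.72,3,-6,0,3,0,0,-0.84,3.6,-7.1,0,3,0,0,-0.96,4.1,-8.1,0,3,0,0,-1.05,4.1,-8.1,0.3,3,0,0,-1.05,4.1,-8.1,0.3,3]' 25
python3 -m inch '[0,0,0,0,0,2,3,0,0,0,0,0,4,3,0,0,0,0,0,6,3,0,0,0,0,0,8,3,0,0,0,0,0,9.5,3,0,0,0,0,0,11,3,0,0,0,0,0,11.8,3,0,0,0,0,0,12.1,3,0,0,0,0,0,12.1,2.2,0,0,0,0,0,12.1,1.6]' 25
```

```text
clock: 17.85
tcp_pos: [0.5371, -0.2995, 0.2306]
orientation: [-3.141, 0.002, 0.001]
contact_force: [-0.3, -0.2, -0.6]
finger_gap: 0.03
finger_force: 0.0
clock: 18.68
tcp_pos: [0.5377, -0.3002, 0.1116]
orientation: [3.141, -0.001, -0.001]
contact_force: [0.8, 0.5, 1.0]
finger_gap: 0.0164
finger_force: 0.0
```

```bash
python3 -m inch '[0,0,0,0,0,-0.1,1.4,0,0,0,0,0,-0.1,1.4,0,0,0,-0.01,-0.05,-0.1,1.4,0,0,0,-0.02,-0.1,-0.1,1.4,0,0,0,-0.03,-0.15,-0.1,1.4,0,0,0,-0.05,-0.2,-0.1,1.4,0,0,0,-0.06,-0.25,-0.1,1.4,0,0,0,-0.07,-0.3,-0.1,1.4,0,0,0,-0.08,-0.35,-0.1,1.4,0,0,0,-0.1,-0.4,-0.1,1.4]' 25
python3 -m inch '[0,0,0,-0.01,-0.03,0,1.4,0,0,0,-0.02,-0.06,0,1.4,0,0,0,-0.03,-0.09,0,1.4,0,0,0,-0.04,-0.12,0,1.4,0,0,0,-0.05,-0.15,0,1.4,0,0,0,-0.06,-0.18,0,1.4,0,0,0,-0.07,-0.21,0,1.4,0,0,0,-0.08,-0.24,0,1.4,0,0,0,-0.08,-0.24,0,1.4,0,0,0,-0.08,-0.24,0,1.4]' 25
```

```text
clock: 19.52
tcp_pos: [0.5372, -0.2973, 0.1124]
orientation: [3.139, -0.002, -0.001]
contact_force: [-0.1, -5.6, 0.0]
finger_gap: 0.0137
finger_force: 2.4
clock: 20.35
tcp_pos: [0.5341, -0.2925, 0.1107]
orientation: [-3.139, 0.004, -0.001]
contact_force: [-0.1, -1.0, 0.1]
finger_gap: 0.0139
finger_force: 0.0
```

```bash
cat > bar.py <<'E'
from h import *
def bar(n,fn):
    im,d,T=shot(n,fn);i=im.astype(int)
    m=(i[...,0]>120)&(i[...,1]<90)&(i[...,2]<90);v,u=np.nonzero(m)
    o,r=ray(n,np.c_[u,v],T);P=o+r*d[v,u][:,None];k=(np.hypot(P[:,0]-.405,P[:,1]+.307)<.03)&(P[:,2]>.09);P=P[k]
    print(n,len(P), P[:,2].max() if len(P) else '', P.mean(0) if len(P) else '', u[k].mean(),v[k].mean())
E
python3 - <<'E'
from bar import *
bar('scene','s6');bar('wrist','w6');bar('top','t6')
z=np.load('pics/sc0.npz');np.savez('pics/x.npz')
im,d=z['im'],z['d'];i=im.astype(int);m=(i[...,0]>120)&(i[...,1]<90)&(i[...,2]<90);v,u=np.nonzero(m);o,r=ray('scene',np.c_[u,v]);P=o+r*d[v,u][:,None];k=(np.hypot(P[:,0]-.405,P[:,1]+.307)<.03)&(P[:,2]>.09);print('t0 scene',k.sum(),P[k][:,2].max(),P[k].mean(0),u[k].mean(),v[k].mean())
E
```

```text
scene 102 0.1222594830214645 [ 0.40189501 -0.3092448   0.11388204] 363.53921568627453 294.5098039215686Traceback (most recent call last):
  File "<stdin>", line 2, in <module>
  File "bar.py", line 5, in bar
    o,r=ray(n,np.c_[u,v],T);P=o+r*d[v,u][:,None];k=(np.hypot(P[:,0]-.405,P[:,1]+.307)<.03)&(P[:,2]>.09);P=P[k]
        ~~~^^^^^^^^^^^^^^^^
  File "h.py", line 6, in ray
    p=cv2.undistortPoints(uv,np.array(c["mtx"],float),np.array(c["D"],float)).reshape(-1,2)
      ~~~~~~~~~~~~~~~~~~~^^^^^^^^^^^^^^^^^^^^^^^^^^^^^^^^^^^^^^^^^^^^^^^^^^^^
cv2.error: OpenCV(4.12.0) /io/opencv/modules/calib3d/src/undistort.dispatch.cpp:347: error: (-215:Assertion failed) CV_IS_MAT(_src) && CV_IS_MAT(_dst) && (_src->rows == 1 || _src->cols == 1) && (_dst->rows == 1 || _dst->cols == 1) && _src->cols + _src->rows - 1 == _dst->rows + _dst->cols - 1 && (CV_MAT_TYPE(_src->type) == CV_32FC2 || CV_MAT_TYPE(_src->type) == CV_64FC2) && (CV_MAT_TYPE(_dst->type) == CV_32FC2 || CV_MAT_TYPE(_dst->type) == CV_64FC2) in function 'cvUndistortPointsInternal'
```

```bash
python3 - <<'E'
from bar import *
for f,n in (('sc0','scene'),('s6','scene')):
    z=np.load(f'pics/{f}.npz')
    im,d=z['im'],z['d'];i=im.astype(int);m=(i[...,0]>120)&(i[...,1]<90)&(i[...,2]<90);v,u=np.nonzero(m);o,r=ray(n,np.c_[u,v]);P=o+r*d[v,u][:,None];k=(np.hypot(P[:,0]-.405,P[:,1]+.307)<.03)&(P[:,2]>.09);print(f,k.sum(),P[k][:,2].max(),P[k].mean(0),u[k].mean(),v[k].mean())
E
```

```text
sc0 89 0.1238463127282674 [ 0.40128789 -0.30859832  0.11323064] 363.17977528089887 294.70786516853934
s6 102 0.1222594830214645 [ 0.40189501 -0.3092448   0.11388204] 363.53921568627453 294.5098039215686
```

```bash
python3 -m inch '[0,0,0,0,0,0,2,0,0,0,0,0,0,3,0,0,0,0,0,0,3,0,0,0,0,0,-1,3,0,0,0,0,0,-4,3,0,0,0,0,0,-7,3,0,0,0,0,0,-10,3,0,0,0.1,-1,0,-12,3,0,0,0.2,-3,0.1,-12,3,0,0,0.3,-5,0.2,-12,3]' 25
python3 -m inch '[0,0,0.1,-2,0.3,0,3,0,0,0.2,-4,0.3,0,3,0,0,0.3,-6,0.3,0,3,0,0,0.3,-7,0.3,0,3,0,0,0.3,-7,0.3,0,3,0,0,0.3,-7,0.3,0,3,0,0,0.3,-7,0.3,0,3,0,0,0.3,-7,0.3,0,3,0,0,0.3,-7,0.3,0,3,0,0,0.3,-7,0.3,0,3]' 25
python3 - <<'E'
from bar import *
bar('wrist','w7')
z=np.load('pics/w7.npz');im=z['im'];d=z['d'];T=z['T']
print(T[:3,3])
vv,uu=np.mgrid[0:300,60:400];uv=np.c_[uu.ravel(),vv.ravel()]
o,r=ray('wrist',uv,T);P=o+r*d[vv.ravel(),uu.ravel()][:,None]
s=(P[:,2]>.121)&(P[:,2]<.130)&(P[:,0]>.43);n,l,st,c=cv2.connectedComponentsWithStats(s.reshape(vv.shape).astype(np.uint8))
t=np.array([P[(l==k).ravel()].mean(0) for k in range(1,n) if st[k,4]>8]);print(t.round(4));cc=np.array([.494,-.3095])
print(np.degrees(np.arctan2(*(t[:,:2]-cc)[:,::-1].T))%360)
E
```

```text
clock: 21.28
tcp_pos: [0.486, -0.2957, 0.2344]
orientation: [-3.142, -0.005, -0.305]
contact_force: [-0.1, 0.6, -0.4]
finger_gap: 0.0301
finger_force: 0.0
clock: 22.12
tcp_pos: [0.4184, -0.2777, 0.2315]
orientation: [3.141, 0.0, -0.6]
contact_force: [-1.0, 0.0, -0.5]
finger_gap: 0.0302
finger_force: 0.0
wrist 816 0.12008114394342531 [ 0.40698218 -0.30599658  0.11723298] 321.39460784313724 202.06495098039215
[ 0.41836485 -0.2777432   0.2314829 ]
[[ 0.5352 -0.2922  0.1228]
 [ 0.4875 -0.353   0.1229]
 [ 0.459  -0.2809  0.1226]
 [ 0.495  -0.1462  0.1255]]
[ 22.79812309 261.4868206  140.74517667  89.63363384]
```

View pics/w7.png

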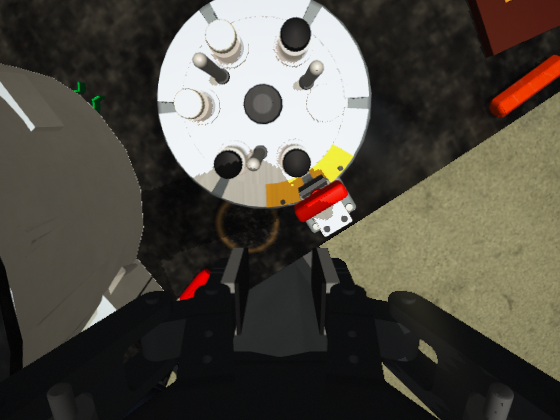

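The T-bar top is back at 120 mm, so the pin is fully down. The bar is square across the collar at (322,202), and the platter has turned about 1.03 rad, matching the 1.025 rad notch measured earlier.

```bash
python3 -c "
from plant import env
print(env.finish_job())"
```

```text
the job is handed in; nothing more can be done
None
```

The platter is turned about 1.03 rad to the brass-plate notch, the pin is down in it with the T-bar back in its slot, and the job was handed in at about 22 s; I checked the lock by camera only, not by a test push.

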